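# Shut the pine box and lock its slotted stud with the jar key

### The arm

A 6-joint arm with a two-finger parallel gripper is mounted at the origin on the work surface. World frame = base frame: x ahead of the robot, y to its left, z up, the work surface at z = 0. Lengths are in m, angles in degrees, forces in N, time in s.
With the tool pointing down it reaches from about 0.4 to 0.825 m from the base axis. Payload 7 kg.
Tool frame: the origin (TCP) lies midway between the tips of the shut fingers; the grasp point (between the pads) lies 19 mm behind it; z points along the fingers, y is the line along which they close (so a half turn about z gives the same grasp; the last joint's range is limited). The gripper opens to 88 mm and grips with 3 to 60 N. Pads are 19 mm wide; open, the fingers measure 130 mm over their backs; the gripper's body (78 mm by 193 mm) begins 47 mm behind the grasp point.
Start: joints at [-47.321, 20.546, 0.682, 0, -70.136, -16.507], TCP at [0.298, -0.606, 0.227] pointing down, gripper open.
Joint ranges: [-176.03, 176.03], [-82.01, 121.73], [-58.28, 71.71], [-173.87, 95.51], [-174.79, -0.11], [-173.66, 173.66]. Speed limits (degrees/s): [136.94, 136.94, 172.46, 180, 180, 180].

### API

Orientations are given as [roll, pitch, yaw] about the fixed x, y, z axes, in that order (R = Rz(yaw) Ry(pitch) Rx(roll)).
In Python, from plant import ctrl gives the robot as it stands. The module is installed in compiled form; this text tells all that it offers.
- The arm moves only by the tool send_rows, never from a script. Its argument "plan" is a list that holds one entry, the list of rows, each a list of 6 numbers: the shift along the tool's x, y, z in fractions of the full range, 1 being 50 cm, then the turn, a rotation vector about the tool's x, y, z in normalised numbers (1 is 2 rad). A call has 1 to 8 rows; each row is the pose to reach, as a shift and turn from the pose commanded when the call began, along the tool's axes at that moment; what a row does not reach only later rows make up. A row lasts 1/12 s, in which the tool goes at most 41.7 mm and 7.16 degrees, less where a joint would pass 70% of its speed; a pose out of reach is approached as far as the arm can. Shift and turn numbers lie between -1 and 1, and a call with a number outside is refused. A call with a gripper value outside its range is refused whole. "fingers" is the opening, from 0 (shut) to 1 (fully open), set as the call begins (left out, the last holds). The fingers move at their own pace and stop on an object; the grip force is fixed at half the most. Time passes only in rows, so rows that repeat a pose let the fingers close. It gives the time, the measured TCP pose, the force, the opening and the grip force at its end, in the units of the state.
- ctrl.get_obs(): the state, without advancing time (a new reading comes with each control period).
- ctrl.snapshot(name): name is "scene" or "top"; returns a dict with "img" (420x560x3 uint8, red, green, blue), "K" (3x3 intrinsics, pixels), "pose" (4x4, takes a point from camera to world coordinates). Camera axes: x right, y down, z forward; pixel columns grow to the right and rows downward; lengths in m; the calibration is good to about 2 mm. A picture is of the moment at which its call begins. There is no depth.
- ctrl.close_job(): hands the job in; it is judged then, once.
The state is a dict: "clock": time; "joint_pos": joint angles; "qvel": joint speeds; "tau": joint torques, N m; "tool_pos": TCP position; "orientation": TCP orientation; "force": force on the tool from outside, world axes, zero at the start; "moment": the same for the moment, N m; "opening": finger opening in m; "gripper_force": force on a finger pad.
Only numpy, scipy, OpenCV 4.12 (cv2) and the standard library are available. Lean on these libraries where they do the work, as an engineer would, in place of code of your own. Each camera call takes 0.05 s, during which the arm holds its last target. There are 200 camera calls.

### The job

Slide the door of the pine box fully shut. Then take the black jar key, set its blade in the slot of the brass stud on the door, press the stud down and, keeping it pressed, turn it roughly a quarter turn clockwise (seen from above) until you feel it drop into its catch, never loading the key against the box with more than about 25 N. Finally stand the key back upright in the hole of the grey rubber disc, and leave the other things where they are.

Things in the scene. Friction and masses are not known exactly. Their poses are not given: they have to be found in the camera images.
- box: pine box, 190 (x) x 260 (y) x 85 mm high, fixed to the shelf; origin at the centre of its underside, z up. The sliding door lies on its top rim.
- door (a joint): sliding door (190 x 260 x 10 mm board on top of the box, carrying the grip bar and the stud): how far it is open in m, 0 = fully shut against its stop, grows as it slides along the box's +y; starts 0.09 to 0.13; needs about 8 N to slide and stays where it is left.
- door_grip (a point): centre of the top of the dark wooden grip bar on the door. The bar is 70 mm long along the box's x, 14 mm thick along the box's y, and stands 26 mm above the door; axes as the box. Clear of other things by 100 mm on both sides.
- stud_press (a joint): how far the stud is pushed down, m: 0 at the start (proud), 0.0015 to 0.0045 (differs each time, to be felt) when its hidden cross bar lands on the catch plate, 0.009 when dropped fully into the catch (hard stop). A rubber ring grips it: it takes about 6 N to move up or down and stays at whatever depth it is left, so ease the twist before lifting the key straight out, lest it drag the stud up.
- stud_turn (a joint): turn of the stud, rad, clockwise from above positive; starts -0.15 to 0.15, stops at -0.3 and 2.3. The catch plate sits askew: its angle (1.15 to 1.99) must be felt. Pressed with 9 to 16 N the stud rides on the plate and drops 4 to 8 mm more within about 0.05 rad of the catch; then it turns no further and must not be forced. Pressed too lightly it can pass over.
- stud_slot (a point): centre of the top face of the brass stud head (34 mm across, 12 mm thick, top 22 mm above the door when proud), 130 mm from the grip bar along the box's -y; z up, x along the slot. The slot runs right across the head, open at both ends: 6 mm wide, 8 mm deep. The point sinks and turns with the stud.
- key: black plastic jar key, 57 mm tall, about 60 g, upright in the rubber disc; origin at the centre of the blade's lower edge, z up. Blade 18 (x) x 4 (y) mm to z = 12 mm; shank 16 mm across to z = 16; round flange 40 mm across to z = 21; flat grip 36 (x) x 12 (y) mm to z = 57. Grip it across y; fingertips just above the flange can press on it.
- key_tip (a point): centre of the lower edge of the key's blade, axes as the key
- rest: grey rubber bottle-grip disc, 90 mm across, 18 mm high, fixed, with a round through-hole 26 mm across in its centre in which the key's blade hangs while its flange lies on the disc (key origin then 2 mm above the disc's underside); origin at the centre of its underside.
- corkscrew: nickel winged corkscrew, 130 mm long, lying in the box
- opener: stainless church-key opener, 100 mm long, lying in the box
- stopper: copper wine stopper, 54 mm tall, standing on the shelf; origin at its foot
- spice: small jar with a red cap, 44 mm across, 85 mm tall
- mug: blue mug, 76 mm across, 90 mm tall
- spoon: wooden spoon, 200 mm long, lying on the shelf
- coaster: cork coaster, 90 mm across, 10 mm thick
Mind the look-alikes: they are no part of the job. What is shaped like the rest but blue or pink is not meant.

How it is judged:
By the outcome, as a careful person would: the job done as asked, in the order asked, and still so for the second after the job is handed in, with the robot touching nothing.
It also fails if it takes over 72 s, if anything falls off the work surface, if the arm or the gripper's body presses on something with over 40 N, if the wrist force passes 120 N, or if a joint passes its speed limit or range.

## Working session

There is one attempt and no reset: what is moved stays moved. The work goes in short steps, Python scripts to look and compute and a tool call to move; the robot and the scene stay as the last step left them, time stands still between calls to the robot, and variables do not carry over. Pictures are saved under pics/ and viewed, at most 10 in all, crops included, and the job is handed in when it is done.

Besides the shell and the picture viewer there is one more tool, called after "Emit:" in YAML: its name, and indented under it one key for each argument. send_rows: Moves the arm, as the interface text tells. Its arguments: {"type":"object","properties":{"plan":{"type":"array","items":{"type":"array","items":{"type":"array","items":{"type":"number"}}}},"fingers":{"type":"number"}},"required":["plan"]}

```bash
mkdir -p pics; cat > h.py <<'E'
import numpy as np, cv2
from plant import ctrl
from scipy.spatial.transform import Rotation as R
def ray(s,u,v,z):
    K=np.array(s["K"]);T=np.array(s["pose"]);d=T[:3,:3]@np.linalg.inv(K)@[u,v,1];o=T[:3,3]
    return o+d*(z-o[2])/d[2]
def proj(s,p):
    T=np.array(s["pose"]);c=T[:3,:3].T@(np.array(p)-T[:3,3]);q=np.array(s["K"])@c;return q[:2]/q[2]
def snap(n,f=None):
    s=ctrl.snapshot(n)
    if f: np.savez("pics/"+f+".npz",**{k:np.array(s[k]) for k in("img","K","pose")});cv2.imwrite("pics/"+f+".png",np.array(s["img"])[:,:,::-1])
    return s
E
python3 - <<'E'
from h import *
for n in("scene","top"):
    s=snap(n,n+"0");print(n,np.round(s["K"],1).tolist(),np.round(s["pose"],3).tolist())
print(ctrl.get_obs())
E
```

```text
scene [[533.6, 0.0, 290.1], [0.0, 533.6, 216.6], [0.0, 0.0, 1.0]] [[0.759, 0.565, -0.324, 1.081], [0.652, -0.655, 0.382, -0.593], [0.004, -0.501, -0.865, 1.492], [0.0, 0.0, 0.0, 1.0]]
top [[434.2, 0.0, 282.1], [0.0, 434.2, 216.4], [0.0, 0.0, 1.0]] [[0.003, -0.992, 0.129, 0.421], [-1.0, -0.005, -0.016, 0.049], [0.016, -0.129, -0.992, 1.146], [0.0, 0.0, 0.0, 1.0]]
{'clock': 0.1, 'joint_pos': array([-4.73230943e+01,  2.05863687e+01,  6.39368785e-01, -1.69119365e-02,
       -7.01365919e+01, -1.65081193e+01]), 'qvel': array([ 0.01064139,  0.03881704,  0.07828334,  0.09159867,  0.06244538,
       -0.05069867]), 'tau': array([-1.87337064e-03, -5.84162343e+01,  2.93749487e+01,  7.01556802e+00,
        1.01473005e-02, -7.04606600e-05]), 'tool_pos': array([ 0.29747701, -0.60542661,  0.22573247]), 'orientation': array([ 1.79915336e+02, -8.51087527e-03, -1.53836965e+02]), 'force': array([-0.1716316 , -1.04401383,  0.29290989]), 'moment': array([ 0.04844402,  0.04022133, -0.0028359 ]), 'gripper_force': 0.0, 'opening': 0.08759787069064243}
```

View pics/top0.png

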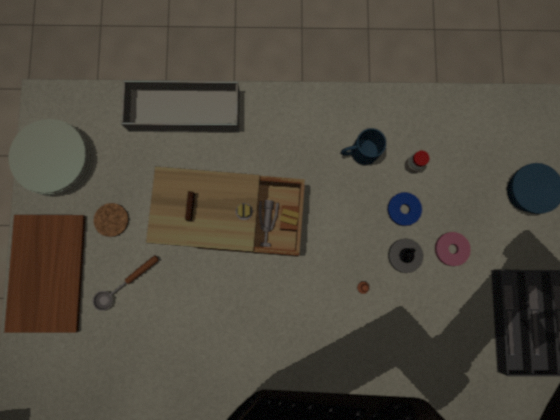

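View pics/scene0.png

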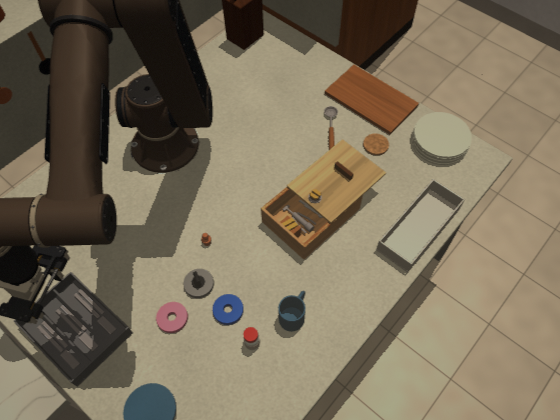

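The top view shows the box at about (230,210) with the door open toward image-left (world +y). The grip bar is at (190,206), the stud at (244,211), and the grey disc with the key at (406,255). The blue and pink discs are decoys. Next I'll enlarge these areas.

```bash
python3 - <<'E'
import cv2,numpy as np
t=cv2.imread("pics/top0.png");s=cv2.imread("pics/scene0.png")
def c(im,x,y,w,h,k):
    o=cv2.resize(im[y:y+h,x:x+w],None,fx=k,fy=k,interpolation=cv2.INTER_CUBIC)
    return np.clip(255*(o/255.)**0.6,0,255).astype(np.uint8)
# box top (140,160) 170x100 x4.. 
A=np.zeros((600,800,3),np.uint8)
A[:300,:510]=c(t,140,160,170,100,3)
A[300:600,:420]=c(s,255,135,140,100,3) if False else c(s,255,150,140,100,3)
A[:270,520:790]=c(t,380,230,45,45,6)
A[300:600,440:740]=c(s,175,257,50,50,6)
cv2.imwrite("pics/c1.png",A)
E
```

```text
(no output)
```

View pics/c1.png

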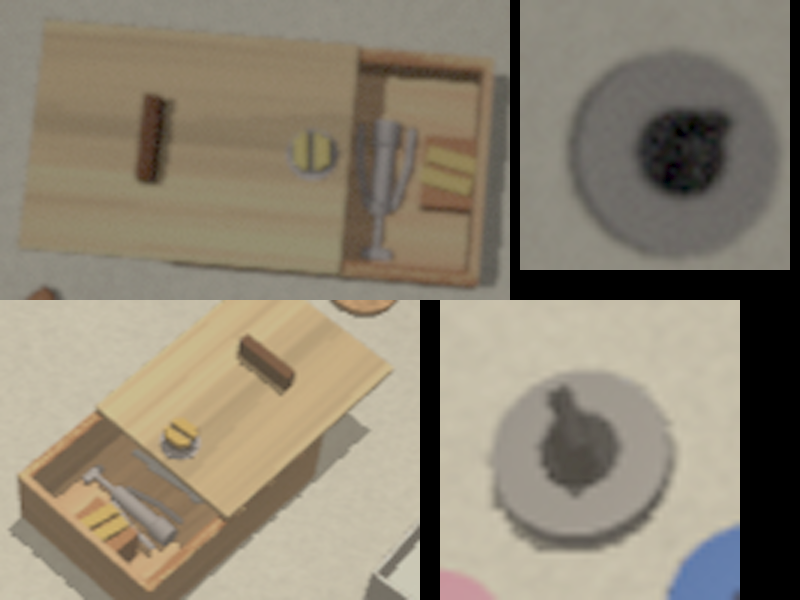

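Both crops are clear. In the top view, the door corners are near (154.7,167.3), (259.3,175.3), (254,251.7) and (146.7,241.7). The bar top is near (190,206), the stud (244.3,210.7), and the rest centre (405.8,255.3). The key's yaw needs a silhouette fit.

```bash
cat > fit.py <<'E'
from h import *
from scipy.optimize import minimize
def box(x0,x1,y0,y1,z0,z1): return np.array([[x,y,z] for x in(x0,x1) for y in(y0,y1) for z in(z0,z1)])
def cyl(r,z0,z1):
    a=np.linspace(0,2*np.pi,40);return np.array([[r*np.cos(t),r*np.sin(t),z] for t in a for z in(z0,z1)])
KEY=[cyl(.02,.016,.021),box(-.018,.018,-.006,.006,.021,.057)]
def render(s,parts,pose,roi,k=8):
    x,y,z,yaw=pose;x0,y0,w,h=roi;m=np.zeros((h*k,w*k),np.uint8);r=R.from_euler('z',yaw,degrees=True).as_matrix()
    for P in parts:
        q=np.array([proj(s,r@p+[x,y,z]) for p in P]);q=((q+.5-[x0,y0])*k).astype(np.float32)
        cv2.fillConvexPoly(m,cv2.convexHull(q).astype(np.int32),255)
    return cv2.resize(m,(w,h),interpolation=cv2.INTER_AREA)/255.
E
python3 - <<'E'
from fit import *
t=np.load("pics/top0.npz");s=np.load("pics/scene0.npz")
print("door",[np.round(ray(t,*p,.095)[:2],4).tolist() for p in[(154.7,167.3),(259.3,175.3),(254,251.7),(146.7,241.7)]])
print("doorS",[np.round(ray(s,255+a/3,150+(b-300)/3,.095)[:2],4).tolist() for a,b in[(98,408),(228,517),(393,372)]])
print("box rim",[np.round(ray(t,140+a/3,160+b/3,.085)[:2],4).tolist() for a,b in[(492,60),(474,287)]])
print("boxS rim",[np.round(ray(s,255+a/3,150+(b-300)/3,.085)[:2],4).tolist() for a,b in[(20,476),(148,590)]])
print("grip",ray(t,190,206.3,.121),ray(s,255+268/3,150+60/3,.121))
print("grip ends",ray(t,140+155/3,160+96/3,.121),ray(t,140+146/3,160+182/3,.121))
print("stud",ray(t,244.3,210.7,.117),ray(s,255+181/3,150+132/3,.117))
print("slot",ray(t,140+311/3,160+130/3,.117),ray(t,140+313/3,160+174/3,.117))
print("rest",ray(t,405.8,255.3,.018),ray(s,175+(583-440)/6,257+(455-300)/6,.018))
for v,roi in((t,(385,235,40,40)),(s,(178,260,42,40))):
    x0,y0,w,h=roi;g=v["img"][y0:y0+h,x0:x0+w].astype(float).mean(2)
    c=ray(t,405.8,255.3,.018)
    best=[]
    for yaw in range(0,180,6):
        f=lambda p:-np.corrcoef(render(v,KEY,(p[0],p[1],.002,yaw),roi)[6:34,6:34].ravel(),-np.minimum(g,np.median(g)*.8)[6:34,6:34].ravel())[0,1]
        o=minimize(f,c[:2],method="Nelder-Mead",options=dict(initial_simplex=[c[:2],c[:2]+[.006,0],c[:2]+[0,.006]],xatol=2e-4,maxiter=40))
        best.append((round(o.fun,4),yaw,np.round(o.x,4).tolist()))
    print(sorted(best)[:5])
E
```

```text
door [[0.678, 0.3462], [0.6596, 0.0882], [0.4713, 0.0992], [0.4943, 0.358]]
doorS [[0.4805, 0.1026], [0.6644, 0.0889], [0.687, 0.341]]
box rim [[0.6507, -0.0229], [0.4625, -0.0076]]
boxS rim [[0.4701, -0.0077], [0.6531, -0.0223]]
grip [0.57727498 0.25136282 0.121     ] [0.58673557 0.25073316 0.121     ]
grip ends [0.61187225 0.24843602 0.121     ] [0.54282146 0.25347209 0.121     ]
stud [0.56795667 0.12240933 0.117     ] [0.57291727 0.12470469 0.117     ]
slot [0.58578258 0.1241781  0.117     ] [0.55036141 0.12208048 0.117     ]
rest [ 0.46707413 -0.29198257  0.018     ] [ 0.47224083 -0.29252334  0.018     ]
[(np.float64(-0.9456), 162, [0.4676, -0.2934]), (np.float64(-0.9444), 168, [0.4674, -0.2933]), (np.float64(-0.9437), 156, [0.4675, -0.2928]), (np.float64(-0.9426), 174, [0.4677, -0.2933]), (np.float64(-0.9393), 150, [0.4675, -0.2926])]
[(np.float64(-0.933), 156, [0.4679, -0.2922]), (np.float64(-0.9323), 150, [0.4678, -0.2925]), (np.float64(-0.9272), 162, [0.4684, -0.2919]), (np.float64(-0.9267), 144, [0.4676, -0.293]), (np.float64(-0.9178), 138, [0.4674, -0.2934])]
```

```bash
cat > go.py <<'E'
import sys
from h import *
# args: "cur" or x,y,z,yaw waypoints (m, deg); prints rows for successive calls
def rot(y): return R.from_euler('xyz',[180,0,y],degrees=True)
def rel(a,b):
    d=rot(a[3]).inv().apply(np.array(b[:3])-a[:3])*100
    w=(rot(a[3]).inv()*rot(b[3])).as_rotvec(degrees=True)
    return np.round(np.r_[d,w],2).tolist()
W=[]
for a in sys.argv[1:]:
    if a=="cur":
        o=ctrl.get_obs();W.append([*o["tool_pos"],o["orientation"][2]]);print("cur",np.round(W[-1],4),np.round(o["orientation"][:2],2),"j",np.round(o["joint_pos"],1),"F",np.round(o["force"],1),"M",np.round(o["moment"],2),"t",round(o["clock"],2))
    else: W.append([float(v) for v in a.split(",")])
for a,b in zip(W,W[1:]): print(b,rel(a,b))
E
python3 go.py cur .393,-.32,.227,-104 .487,-.034,.227,-54 .579,.2515,.20,-4
```

```text
cur [   0.2975   -0.6054    0.2257 -153.837 ] [ 1.7992e+02 -1.0000e-02] j [-47.3  20.6   0.6  -0.  -70.1 -16.5] F [-0.2 -1.   0.3] M [ 0.05  0.04 -0.  ] t 0.1
[0.393, -0.32, 0.227, -104.0] [-21.16, 21.41, -0.13, -0.0, 0.0, -49.84]
[0.487, -0.034, 0.227, -54.0] [-30.02, -2.2, -0.0, 0.0, 0.0, -50.0]
[0.579, 0.2515, 0.2, -4.0] [-17.69, -24.22, 2.7, 0.0, 0.0, -50.0]
```

Units first: shifts go in shares of 50 cm and turns go in shares of 2 rad. So 21.4 cm is 0.428, -21.2 cm is -0.424, -50 degrees is -0.4363.

Emit:
send_rows:
  plan:
    - [[-0.424,0.428,0,0,0,-0.4363],[-0.424,0.428,0,0,0,-0.4363],[-0.424,0.428,0,0,0,-0.4363],[-0.424,0.428,0,0,0,-0.4363],[-0.424,0.428,0,0,0,-0.4363],[-0.424,0.428,0,0,0,-0.4363],[-0.424,0.428,0,0,0,-0.4363],[-0.424,0.428,0,0,0,-0.4363]]
  fingers: 0.7

```text
clock: 0.77
tool_pos: [0.3944, -0.3161, 0.2267]
orientation: [-180.0, 0.1, -103.2]
force: [-0.0, 0.6, -0.2]
opening: 0.0613
gripper_force: 0.0
```

In the tool's units: -30 cm is -0.6, -2.2 cm is -0.044, -50 degrees is -0.4363.

Emit:
send_rows:
  plan:
    - [[-0.6,-0.044,0,0,0,-0.4363],[-0.6,-0.044,0,0,0,-0.4363],[-0.6,-0.044,0,0,0,-0.4363],[-0.6,-0.044,0,0,0,-0.4363],[-0.6,-0.044,0,0,0,-0.4363],[-0.6,-0.044,0,0,0,-0.4363],[-0.6,-0.044,0,0,0,-0.4363],[-0.6,-0.044,0,0,0,-0.4363]]

```text
clock: 1.43
tool_pos: [0.4881, -0.0299, 0.2265]
orientation: [-179.9, -0.0, -53.2]
force: [0.1, -0.6, 0.1]
opening: 0.061
gripper_force: 0.0
```

In the tool's units: -24.2 cm is -0.484, -17.7 cm is -0.354, -50 degrees is -0.4363.

Emit:
send_rows:
  plan:
    - [[-0.354,-0.484,0.054,0,0,-0.4363],[-0.354,-0.484,0.054,0,0,-0.4363],[-0.354,-0.484,0.054,0,0,-0.4363],[-0.354,-0.484,0.054,0,0,-0.4363],[-0.354,-0.484,0.054,0,0,-0.4363],[-0.354,-0.484,0.054,0,0,-0.4363],[-0.354,-0.484,0.054,0,0,-0.4363],[-0.354,-0.484,0.054,0,0,-0.4363]]

```text
clock: 2.1
tool_pos: [0.5786, 0.2561, 0.1976]
orientation: [180.0, 0.0, -3.3]
force: [-0.3, -1.1, -0.1]
opening: 0.0613
gripper_force: 0.0
```

```bash
python3 go.py cur .581,.2515,.105,-4.2
```

```text
cur [ 0.5786  0.2561  0.1976 -3.2971] [1.7995e+02 4.0000e-02] j [ 41.5  17.7  -7.3   0.  -65.   45.2] F [-0.3 -1.1 -0.1] M [-0.19  0.09 -0.06] t 2.1
[0.581, 0.2515, 0.105, -4.2] [0.26, 0.45, 9.26, -0.0, -0.0, 0.9]
```

In the tool's units: 9.8 cm is 0.196, 5 cm is 0.1, 0.9 degrees is 0.0079.

Emit:
send_rows:
  plan:
    - [[0.005,0.009,0.1,0,0,0.0079],[0.005,0.009,0.196,0,0,0.0079],[0.005,0.009,0.196,0,0,0.0079],[0.005,0.009,0.196,0,0,0.0079],[0.005,0.009,0.196,0,0,0.0079]]

```text
clock: 2.52
tool_pos: [0.5793, 0.2462, 0.1002]
orientation: [179.9, 0.1, -4.8]
force: [1.6, -0.7, 0.0]
opening: 0.0613
gripper_force: 0.0
```

Emit:
send_rows:
  plan:
    - [[0,0,0,0,0,0],[0,0,0,0,0,0],[0,0,0,0,0,0],[0,0,0,0,0,0],[0,0,0,0,0,0],[0,0,0,0,0,0],[0,0,0,0,0,0]]
  fingers: 0

```text
clock: 3.1
tool_pos: [0.5801, 0.2488, 0.1019]
orientation: [-179.8, -0.1, -4.7]
force: [-1.4, 8.8, -0.9]
opening: 0.0202
gripper_force: 4.0
```

In the tool's units: 4 cm is 0.08, 3 cm is 0.06.

Emit:
send_rows:
  plan:
    - [[0,0,0,0,0,0],[0,0,0,0,0,0],[0,0,0,0,0,0],[0,0.01,0,0,0,0],[0,0.02,0,0,0,0],[0,0.04,0,0,0,0],[0,0.06,0,0,0,0],[0,0.08,0,0,0,0]]

```text
clock: 3.77
tool_pos: [0.577, 0.2092, 0.1019]
orientation: [-179.8, -0.1, -4.7]
force: [-1.3, 9.0, -1.6]
opening: 0.0139
gripper_force: 30.0
```

In the tool's units: 5.5 cm is 0.11, 5.3 cm is 0.106.

Emit:
send_rows:
  plan:
    - [[0,0.02,0,0,0,0],[0,0.04,0,0,0,0],[0,0.06,0,0,0,0],[0,0.08,0,0,0,0],[0,0.092,0,0,0,0],[0,0.1,0,0,0,0],[0,0.106,0,0,0,0],[0,0.11,0,0,0,0]]

```text
clock: 4.43
tool_pos: [0.5727, 0.154, 0.1019]
orientation: [-179.8, -0.1, -4.7]
force: [0.1, 8.0, -2.0]
opening: 0.0138
gripper_force: 30.0
```

In the tool's units: 1 cm is 0.02, 0.75 cm is 0.015.

Emit:
send_rows:
  plan:
    - [[0,0.005,0,0,0,0],[0,0.01,0,0,0,0],[0,0.015,0,0,0,0],[0,0.02,0,0,0,0]]

```text
clock: 4.77
tool_pos: [0.572, 0.1443, 0.1019]
orientation: [-179.8, -0.1, -4.7]
force: [0.8, 7.1, -2.0]
opening: 0.0138
gripper_force: 30.0
```

In the tool's units: 0.4 cm is 0.008, 0.3 cm is 0.006.

Emit:
send_rows:
  plan:
    - [[0,0.003,0,0,0,0],[0,0.006,0,0,0,0],[0,0.008,0,0,0,0]]

```text
clock: 5.02
tool_pos: [0.572, 0.1435, 0.1019]
orientation: [-179.5, -0.2, -4.7]
force: [-4.1, 27.3, -4.1]
opening: 0.0137
gripper_force: 30.0
```

In the tool's units: 0.2 cm is 0.004, 0.1 cm is 0.002.

Emit:
send_rows:
  plan:
    - [[0,0.002,0,0,0,0],[0,0.004,0,0,0,0]]

```text
clock: 5.18
tool_pos: [0.5721, 0.1435, 0.102]
orientation: [-179.4, -0.2, -4.7]
force: [-6.0, 34.0, -3.4]
opening: 0.0139
gripper_force: 30.0
```

Emit:
send_rows:
  plan:
    - [[0,-0.006,0,0,0,0],[0,-0.01,0,0,0,0]]

```text
clock: 5.35
tool_pos: [0.5719, 0.1437, 0.1019]
orientation: [-179.8, -0.1, -4.6]
force: [1.9, 0.5, -2.9]
opening: 0.0135
gripper_force: 30.0
```

In the tool's units: -10 cm is -0.2, -6 cm is -0.12.

Emit:
send_rows:
  plan:
    - [[0,0,0,0,0,0],[0,0,0,0,0,0],[0,0,0,0,0,0],[0,0,-0.06,0,0,0],[0,0,-0.12,0,0,0],[0,0,-0.2,0,0,0],[0,0,-0.2,0,0,0]]
  fingers: 0.5

```text
clock: 5.93
tool_pos: [0.5745, 0.1416, 0.2096]
orientation: [-179.8, -0.6, -4.7]
force: [1.4, 1.3, 0.7]
opening: 0.0433
gripper_force: 0.0
```

```bash
python3 go.py cur .52,-.08,.2,-13 .468,-.2925,.14,-22; python3 - <<'E'
from h import *
print(ctrl.get_obs()["tool_pos"])
E
```

```text
cur [ 0.5745  0.1416  0.2096 -4.6956] [-179.77   -0.58] j [ 32.9  13.1 -12.2   0.2 -64.1  52.3] F [1.4 1.3 0.7] M [ 0.07 -0.23  0.02] t 5.93
[0.52, -0.08, 0.2, -13.0] [-3.62, 22.53, 0.96, 0.0, -0.0, 8.3]
[0.468, -0.2925, 0.14, -22.0] [-0.29, 21.88, 6.0, -0.0, -0.0, 9.0]
[0.57454075 0.14160836 0.20961781]
```

In the tool's units: 22.5 cm is 0.45, -3.6 cm is -0.072, 8.3 degrees is 0.0724.

Emit:
send_rows:
  plan:
    - [[-0.072,0.45,0.02,0,0,0.0724],[-0.072,0.45,0.02,0,0,0.0724],[-0.072,0.45,0.02,0,0,0.0724],[-0.072,0.45,0.02,0,0,0.0724],[-0.072,0.45,0.02,0,0,0.0724],[-0.072,0.45,0.02,0,0,0.0724]]

```text
clock: 6.43
tool_pos: [0.5143, -0.0838, 0.1914]
orientation: [180.0, 0.0, -13.2]
force: [-0.3, -0.6, -0.9]
opening: 0.0435
gripper_force: 0.0
```

In the tool's units: 21.9 cm is 0.438, 6 cm is 0.12, 9 degrees is 0.0785.

Emit:
send_rows:
  plan:
    - [[-0.006,0.438,0.12,0,0,0.0785],[-0.006,0.438,0.12,0,0,0.0785],[-0.006,0.438,0.12,0,0,0.0785],[-0.006,0.438,0.12,0,0,0.0785],[-0.006,0.438,0.12,0,0,0.0785],[-0.006,0.438,0.12,0,0,0.0785],[-0.006,0.438,0.12,0,0,0.0785]]

```text
clock: 7.02
tool_pos: [0.4615, -0.296, 0.1298]
orientation: [180.0, 0.2, -22.3]
force: [-0.2, 0.4, -0.4]
opening: 0.0437
gripper_force: 0.0
```

```bash
python3 - <<'E'
from h import *
t=snap("top","top1");s=snap("scene","scene1")
def c(im,x,y,w,h,k):
    o=cv2.resize(np.array(im)[y:y+h,x:x+w,::-1],None,fx=k,fy=k,interpolation=cv2.INTER_CUBIC)
    return np.clip(255*(o/255.)**0.6,0,255).astype(np.uint8)
A=np.zeros((600,800,3),np.uint8)
A[:300,:300]=c(t["img"],265,185,50,50,6);A[:300,310:610]=c(s["img"],265,190,50,50,6)
A[300:600,:450]=c(t["img"],185,160,150,100,3);A[300:600,460:790]=c(s["img"],245,160,110,100,3)
cv2.imwrite("pics/c2.png",A)
E
python3 go.py cur .468,-.2925,.027,-22
```

```text
cur [  0.4632  -0.2938   0.1311 -22.1889] [1.7998e+02 6.0000e-02] j [-11.9  13.5 -22.8   0.  -53.7  79.7] F [ 0.4 -0.   0.7] M [-0.08  0.09 -0.01] t 7.12
[0.468, -0.2925, 0.027, -22.0] [0.4, -0.3, 10.41, 0.0, 0.0, -0.19]
```

View pics/c2.png

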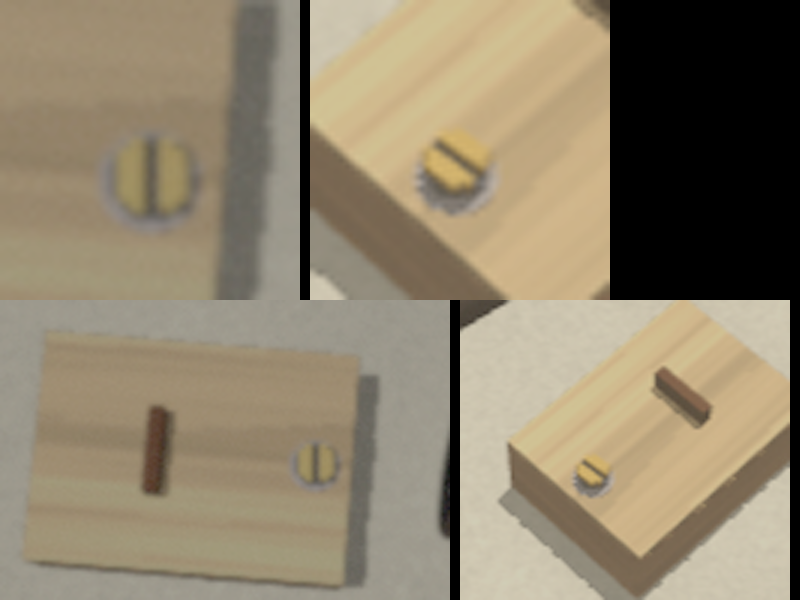

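View pics/scene1.png

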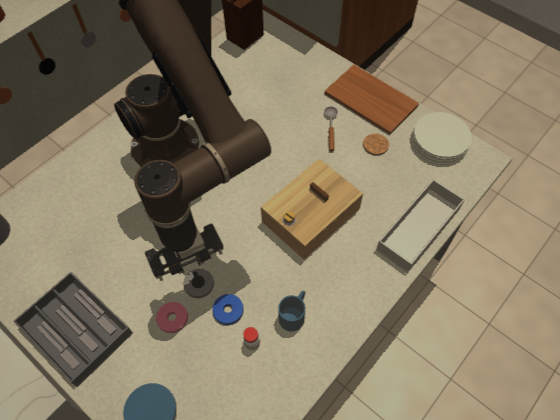

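```bash
python3 - <<'E'
from fit import *
t=np.load("pics/top1.npz");s=np.load("pics/scene1.npz")
print(ray(t,289.9,214.3,.117),ray(s,288.9,215.8,.117))
print("slot",ray(t,265+152.3/6-.42,185+137/6-.42,.117),ray(t,265+151/6-.42,185+217/6-.42,.117))
print("slotS",ray(s,265+127/6-.42,190+143/6-.42,.117),ray(s,265+174/6-.42,190+180/6-.42,.117))
print("grip",ray(t,185+155/3-.3,160+149.5/3-.3,.121),ray(s,245+223/3-.3,160+89.5/3-.3,.121))
print("doorcorners",[np.round(ray(t,185+a/3-.3,160+b/3-.3,.095)[:2],4).tolist() for a,b in((45,32),(359,56),(342,284),(26,260))],[np.round(ray(s,245+a/3-.3,160+b/3-.3,.095)[:2],4).tolist() for a,b in((50,142),(178,256))])
best=[]
for v,roi in((t,(278,203,25,25)),(s,(277,203,25,25))):
    x0,y0,w,h=roi;g=v["img"][y0:y0+h,x0:x0+w].astype(float);y=g[...,0]-g[...,2]
    sat=y/(g.sum(2)+1)
    c=ray(t,289.9,214.3,.117)[:2]
    P=[cyl(.017,.105,.117)]
    def f(p): return -np.corrcoef(render(v,P,(p[0],p[1],0,0),roi).ravel(),sat.ravel())[0,1]
    o=minimize(f,c,method="Nelder-Mead",options=dict(initial_simplex=[c,c+[.006,0],c+[0,.006]],xatol=2e-4,maxiter=80));print(o.fun,o.x)
# rest disc fit in first images
t=np.load("pics/top0.npz");s=np.load("pics/scene0.npz")
for v,roi in((t,(376,226,60,60)),(s,(168,250,64,66))):
    x0,y0,w,h=roi;g=v["img"][y0:y0+h,x0:x0+w].astype(float).mean(2);g=-np.minimum(g,np.median(g[:5]))
    g=np.maximum(g,-0)if 0 else g
    P=[cyl(.045,0,.018)];c=np.array([.468,-.2925])
    import scipy.ndimage as n
    gg=(g>np.percentile(g,50)).astype(float)
    f=lambda p:-np.corrcoef(render(v,P,(p[0],p[1],0,0),roi).ravel(),(v["img"][y0:y0+h,x0:x0+w].astype(float).mean(2).ravel()<0.84*np.median(v["img"][y0:y0+5,x0:x0+w].mean(2))))[0,1]
    o=minimize(f,c,method="Nelder-Mead",options=dict(initial_simplex=[c,c+[.006,0],c+[0,.006]],xatol=2e-4,maxiter=80));print("rest",o.fun,o.x)
E
```

```text
[0.55983719 0.01329991 0.117     ] [0.562033   0.01366942 0.117     ]
slot [0.5765024  0.01315895 0.117     ] [0.54429786 0.01365606 0.117     ]
slotS [0.54952087 0.01376395 0.117     ] [0.58101274 0.01291147 0.117     ]
grip [0.57009216 0.14103793 0.121     ] [0.57271047 0.14254133 0.121     ]
doorcorners [[0.6711, 0.2354], [0.6526, -0.0232], [0.4652, -0.0088], [0.4835, 0.2455]] [[0.4698, -0.0081], [0.6521, -0.0228]]
-0.41465311086392803 [0.56467841 0.01136529]
-0.5875265725970203 [0.55766318 0.01876341]
rest -0.9764325685079331 [ 0.46756097 -0.29206542]
rest -0.7272142273656083 [ 0.46861995 -0.29325544]
```

In the tool's units: 9 cm is 0.18, 8 cm is 0.16, -0.2 degrees is -0.0017.

Emit:
send_rows:
  plan:
    - [[0.008,-0.006,0.06,0,0,-0.0017],[0.008,-0.006,0.12,0,0,-0.0017],[0.008,-0.006,0.16,0,0,-0.0017],[0.008,-0.006,0.18,0,0,-0.0017],[0.008,-0.006,0.18,0,0,-0.0017],[0.008,-0.006,0.18,0,0,-0.0017]]

```text
clock: 7.62
tool_pos: [0.4697, -0.2911, 0.0421]
orientation: [180.0, -0.0, -21.8]
force: [-0.2, -0.3, 0.1]
opening: 0.0438
gripper_force: 0.0
```

```bash
python3 go.py cur .468,-.2922,.0265,-22
```

```text
cur [  0.4697  -0.2911   0.0421 -21.757 ] [179.98  -0.  ] j [-11.5  20.1 -27.7   0.  -42.2  79.7] F [-0.2 -0.3  0.1] M [-0.08  0.03 -0.01] t 7.62
[0.468, -0.2922, 0.0265, -22.0] [-0.11, 0.17, 1.56, -0.0, -0.0, 0.24]
```

In the tool's units: 1.5 cm is 0.03, 1.4 cm is 0.028.

Emit:
send_rows:
  plan:
    - [[-0.002,0.003,0.016,0,0,0],[-0.002,0.003,0.028,0,0,0],[-0.002,0.003,0.03,0,0,0],[-0.002,0.003,0.03,0,0,0]]

```text
clock: 7.95
tool_pos: [0.4675, -0.2924, 0.0266]
orientation: [-180.0, 0.0, -21.8]
force: [1.1, -0.4, -0.4]
opening: 0.0437
gripper_force: 0.0
```

Emit:
send_rows:
  plan:
    - [[0,0,0,0,0,0],[0,0,0,0,0,0],[0,0,0,0,0,0],[0,0,0,0,0,0],[0,0,0,0,0,0],[0,0,0,0,0,0],[0,0,0,0,0,0]]
  fingers: 0

```text
clock: 8.53
tool_pos: [0.4677, -0.2925, 0.0267]
orientation: [180.0, -0.0, -21.8]
force: [-0.0, -0.3, 0.2]
opening: 0.0119
gripper_force: 30.0
```

```bash
python3 go.py cur .468,-.2922,.0265,-22; python3 -c "
from h import *
o=ctrl.get_obs();print(o['opening'],o['gripper_force'])"
```

```text
cur [  0.4677  -0.2925   0.0267 -21.8246] [ 1.8e+02 -1.0e-02] j [-11.7  21.3 -28.6   0.  -40.1  79.8] F [-0.  -0.3  0.2] M [-0.05  0.2  -0.02] t 8.53
[0.468, -0.2922, 0.0265, -22.0] [0.02, -0.04, 0.02, 0.0, -0.0, 0.18]
0.011873624400477803 29.999459087848663
```

Emit:
send_rows:
  plan:
    - [[0,0,-0.04,0,0,0],[0,0,-0.12,0,0,0],[0,0,-0.2,0,0,0],[0,0,-0.27,0,0,0],[0,0,-0.27,0,0,0]]

```text
clock: 8.95
tool_pos: [0.4713, -0.2941, 0.1693]
orientation: [180.0, -0.7, -21.7]
force: [1.2, -1.0, -0.4]
opening: 0.0119
gripper_force: 30.0
```

```bash
python3 go.py .4677,-.2925,.1617,-21.8 .562,.0138,.16,-1.2
```

```text
[0.562, 0.0138, 0.16, -1.2] [-2.62, -31.94, 0.17, 0.0, 0.0, -20.6]
```

In the tool's units: -31.9 cm is -0.638, -2.6 cm is -0.052, -20.6 degrees is -0.1798.

Emit:
send_rows:
  plan:
    - [[-0.052,-0.638,0.004,0,0,-0.1798],[-0.052,-0.638,0.004,0,0,-0.1798],[-0.052,-0.638,0.004,0,0,-0.1798],[-0.052,-0.638,0.004,0,0,-0.1798],[-0.052,-0.638,0.004,0,0,-0.1798],[-0.052,-0.638,0.004,0,0,-0.1798],[-0.052,-0.638,0.004,0,0,-0.1798],[-0.052,-0.638,0.004,0,0,-0.1798]]

```text
clock: 9.62
tool_pos: [0.5628, 0.0166, 0.1595]
orientation: [-180.0, -0.0, -1.1]
force: [0.7, -0.6, 0.4]
opening: 0.0116
gripper_force: 30.0
```

Emit:
send_rows:
  plan:
    - [[0,0,0,0,0,0],[0,0,0,0,0,0],[0,0,0,0,0,0]]

```text
clock: 9.87
tool_pos: [0.5617, 0.0133, 0.1592]
orientation: [180.0, 0.0, -1.2]
force: [-0.0, -0.6, -0.2]
opening: 0.0119
gripper_force: 30.0
```

```bash
python3 - <<'E'
from h import *
s=snap("scene","scene2")
o=cv2.resize(np.array(s["img"])[150:250,220:350,::-1],None,fx=6,fy=6,interpolation=cv2.INTER_CUBIC)
cv2.imwrite("pics/c3.png",np.clip(255*(o/255.)**0.6,0,255).astype(np.uint8))
E
python3 go.py cur .562,.0138,.142,-1.2
```

```text
cur [ 0.5616  0.0128  0.1593 -1.2493] [1.7999e+02 4.0000e-02] j [ 21.3  13.1 -19.2  -0.  -57.8  67.5] F [-0.3  0.2 -1.2] M [-0.18  0.12 -0.02] t 9.92
[0.562, 0.0138, 0.142, -1.2] [0.04, -0.1, 1.73, 0.0, 0.0, -0.05]
```

View pics/c3.png

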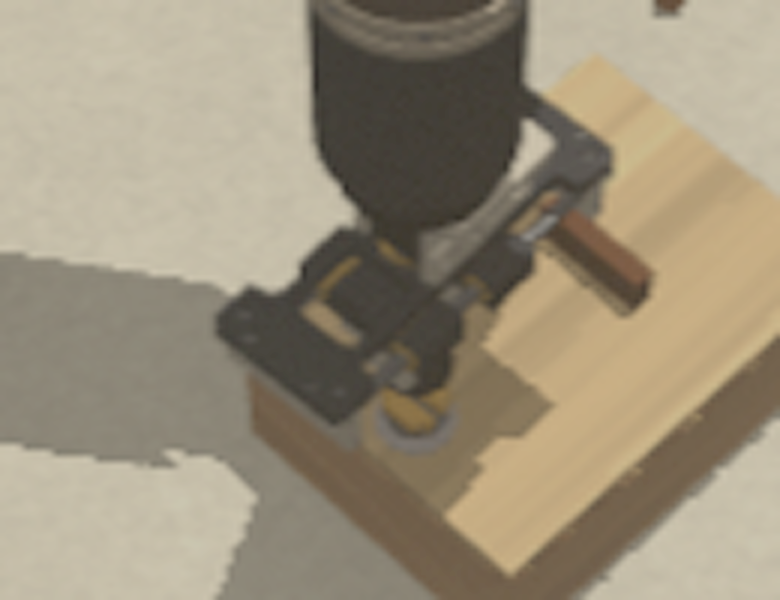

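The gripper hovers over the stud, whose brass head is visible at about (410,410) in the crop, in line with the key. Descending.

In the tool's units: 1.95 cm is 0.039, 1.6 cm is 0.032.

Emit:
send_rows:
  plan:
    - [[0,-0.0012,0.016,0,0,0],[0,-0.0012,0.03,0,0,0],[0,-0.0012,0.032,0,0,0],[0,-0.0012,0.034,0,0,0],[0,-0.0012,0.036,0,0,0],[0,-0.0012,0.038,0,0,0],[0,-0.0012,0.039,0,0,0]]

```text
clock: 10.5
tool_pos: [0.5622, 0.0139, 0.14]
orientation: [-180.0, -0.0, -1.2]
force: [0.0, -0.1, -0.0]
opening: 0.0115
gripper_force: 30.0
```

In the tool's units: 0.35 cm is 0.007, 0.3 cm is 0.006.

Emit:
send_rows:
  plan:
    - [[0,0,0.002,0,0,0],[0,0,0.004,0,0,0],[0,0,0.006,0,0,0],[0,0,0.007,0,0,0]]

```text
clock: 10.83
tool_pos: [0.562, 0.014, 0.1364]
orientation: [-180.0, 0.0, -1.2]
force: [-0.4, -0.5, -0.1]
opening: 0.0117
gripper_force: 30.0
```

In the tool's units: 0.3 cm is 0.006, 0.25 cm is 0.005.

Emit:
send_rows:
  plan:
    - [[0,0,0.002,0,0,0],[0,0,0.004,0,0,0],[0,0,0.005,0,0,0],[0,0,0.006,0,0,0],[0,0,0.006,0,0,0]]

```text
clock: 11.25
tool_pos: [0.5621, 0.014, 0.1337]
orientation: [180.0, -0.0, -1.2]
force: [-0.5, -0.1, 0.1]
opening: 0.0115
gripper_force: 30.0
```

In the tool's units: 0.1 cm is 0.002, 0.05 cm is 0.001.

Emit:
send_rows:
  plan:
    - [[0,0,0.001,0,0,0],[0,0,0.002,0,0,0],[0,0,0.002,0,0,0]]

```text
clock: 11.5
tool_pos: [0.5622, 0.0139, 0.1329]
orientation: [-180.0, -0.0, -1.2]
force: [-1.4, 0.2, 4.5]
opening: 0.0115
gripper_force: 30.0
```

In the tool's units: 0.1 cm is 0.002, 0.05 cm is 0.001.

Emit:
send_rows:
  plan:
    - [[0,0,0.001,0,0,0],[0,0,0.002,0,0,0],[0,0,0.002,0,0,0]]

```text
clock: 11.75
tool_pos: [0.5622, 0.0139, 0.1316]
orientation: [-180.0, -0.0, -1.2]
force: [-1.9, 0.1, 4.1]
opening: 0.0121
gripper_force: 30.0
```

In the tool's units: 0.1 cm is 0.002, 0.05 cm is 0.001.

Emit:
send_rows:
  plan:
    - [[0,0,0.001,0,0,0],[0,0,0.002,0,0,0],[0,0,0.002,0,0,0]]

```text
clock: 12.0
tool_pos: [0.5623, 0.014, 0.1313]
orientation: [180.0, -0.0, -1.2]
force: [-3.7, 1.1, 10.2]
opening: 0.0114
gripper_force: 30.0
```

In the tool's units: 0.03 cm is 0.0006, 20 degrees is 0.1745.

Emit:
send_rows:
  plan:
    - [[0,0,0.0006,0,0,0],[0,0,0.0006,0,0,0.0436],[0,0,0.0006,0,0,0.0873],[0,0,0.0006,0,0,0.1309],[0,0,0.0006,0,0,0.1745],[0,0,0.0006,0,0,0.1745]]

```text
clock: 12.5
tool_pos: [0.5628, 0.0136, 0.1313]
orientation: [180.0, -0.1, -21.5]
force: [-2.0, -0.9, 9.5]
opening: 0.0118
gripper_force: 30.0
```

```bash
python3 go.py cur
```

```text
cur [ 5.62800e-01  1.36000e-02  1.31300e-01 -2.15065e+01] [ 1.8e+02 -9.0e-02] j [ 21.4  14.7 -21.1   0.1 -54.1  47.1] F [-2.  -0.9  9.5] M [-0.83  0.98  0.02] t 12.5
```

In the tool's units: 0.03 cm is 0.0006, 30 degrees is 0.2618.

Emit:
send_rows:
  plan:
    - [[0,0,0.0006,0,0,0.0436],[0,0,0.0006,0,0,0.0873],[0,0,0.0006,0,0,0.1309],[0,0,0.0006,0,0,0.1745],[0,0,0.0006,0,0,0.2182],[0,0,0.0006,0,0,0.2618],[0,0,0.0006,0,0,0.2618]]

```text
clock: 13.08
tool_pos: [0.5622, 0.0128, 0.1312]
orientation: [180.0, -0.1, -51.5]
force: [-4.1, -5.0, 13.8]
opening: 0.0117
gripper_force: 30.0
```

```bash
python3 go.py cur
```

```text
cur [ 5.62200e-01  1.28000e-02  1.31200e-01 -5.15083e+01] [ 1.7995e+02 -1.0000e-01] j [ 21.3  14.7 -21.2   0.1 -54.1  17.1] F [-4.1 -5.  13.8] M [-1.89  1.69  0.07] t 13.08
```

In the tool's units: 0.05 cm is 0.001, 0.03 cm is 0.0006, 10 degrees is 0.0873.

Emit:
send_rows:
  plan:
    - [[0,0.0006,0,0,0,0.0175],[0,0.001,0,0,0,0.0349],[0,0.001,0,0,0,0.0524],[0,0.001,0,0,0,0.0698],[0,0.001,0,0,0,0.0873]]

```text
clock: 13.5
tool_pos: [0.5619, 0.0125, 0.1312]
orientation: [180.0, -0.1, -61.3]
force: [-4.4, -5.5, 13.0]
opening: 0.0118
gripper_force: 30.0
```

In the tool's units: 6 degrees is 0.0524.

Emit:
send_rows:
  plan:
    - [[0,0,0,0,0,0.0131],[0,0,0,0,0,0.0262],[0,0,0,0,0,0.0393],[0,0,0,0,0,0.0524]]

```text
clock: 13.83
tool_pos: [0.5618, 0.0124, 0.1312]
orientation: [180.0, -0.1, -67.3]
force: [-3.3, -4.3, 12.4]
opening: 0.0116
gripper_force: 30.0
```

```bash
python3 go.py cur
```

```text
cur [ 5.61800e-01  1.24000e-02  1.31200e-01 -6.72657e+01] [ 1.7997e+02 -1.1000e-01] j [ 21.3  14.7 -21.2   0.1 -54.1   1.4] F [-3.3 -4.3 12.4] M [-1.95  1.91  0.1 ] t 13.83
```

In the tool's units: 0.03 cm is 0.0006, 6 degrees is 0.0524.

Emit:
send_rows:
  plan:
    - [[0,0.0006,0,0,0,0.0131],[0,0.0006,0,0,0,0.0262],[0,0.0006,0,0,0,0.0393],[0,0.0006,0,0,0,0.0524]]

```text
clock: 14.17
tool_pos: [0.5615, 0.0123, 0.1312]
orientation: [180.0, -0.1, -73.3]
force: [-3.9, -5.2, 14.7]
opening: 0.0119
gripper_force: 30.0
```

In the tool's units: 6 degrees is 0.0524.

Emit:
send_rows:
  plan:
    - [[0,0,0,0,0,0.0131],[0,0,0,0,0,0.0262],[0,0,0,0,0,0.0393],[0,0,0,0,0,0.0524]]

```text
clock: 14.5
tool_pos: [0.5613, 0.0122, 0.1312]
orientation: [180.0, -0.1, -79.3]
force: [-5.8, -5.0, 14.7]
opening: 0.0123
gripper_force: 30.0
```

```bash
python3 go.py cur
```

```text
cur [ 5.61300e-01  1.22000e-02  1.31200e-01 -7.92693e+01] [ 1.7998e+02 -1.1000e-01] j [ 21.3  14.6 -21.3   0.1 -54.1 -10.6] F [-5.8 -5.  14.7] M [-1.95  2.11  0.08] t 14.5
```

In the tool's units: 0.03 cm is 0.0006, -0.01 cm is -0.0002, 6 degrees is 0.0524.

Emit:
send_rows:
  plan:
    - [[0.0006,0.0006,-0.0002,0,0,0.0131],[0.0006,0.0006,-0.0002,0,0,0.0262],[0.0006,0.0006,-0.0002,0,0,0.0393],[0.0006,0.0006,-0.0002,0,0,0.0524]]

```text
clock: 14.83
tool_pos: [0.5611, 0.0121, 0.1312]
orientation: [180.0, -0.1, -85.3]
force: [-4.9, -3.6, 14.2]
opening: 0.0116
gripper_force: 30.0
```

In the tool's units: 6 degrees is 0.0524.

Emit:
send_rows:
  plan:
    - [[0,0,0,0,0,0.0131],[0,0,0,0,0,0.0262],[0,0,0,0,0,0.0393],[0,0,0,0,0,0.0524]]

```text
clock: 15.17
tool_pos: [0.5609, 0.0121, 0.1312]
orientation: [180.0, -0.1, -91.3]
force: [-5.0, -4.3, 13.9]
opening: 0.0117
gripper_force: 30.0
```

```bash
python3 go.py cur
```

```text
cur [ 5.60900e-01  1.21000e-02  1.31200e-01 -9.12712e+01] [ 1.7998e+02 -1.0000e-01] j [ 21.3  14.6 -21.3   0.1 -54.1 -22.6] F [-5.  -4.3 13.9] M [-1.54  2.42  0.11] t 15.17
```

In the tool's units: 0.03 cm is 0.0006, 6 degrees is 0.0524.

Emit:
send_rows:
  plan:
    - [[0,0.0006,0,0,0,0.0131],[0,0.0006,0,0,0,0.0262],[0,0.0006,0,0,0,0.0393],[0,0.0006,0,0,0,0.0524]]

```text
clock: 15.5
tool_pos: [0.5606, 0.012, 0.1312]
orientation: [180.0, -0.1, -97.3]
force: [-5.3, -4.4, 13.6]
opening: 0.0123
gripper_force: 30.0
```

In the tool's units: 6 degrees is 0.0524.

Emit:
send_rows:
  plan:
    - [[0,0,0,0,0,0.0131],[0,0,0,0,0,0.0262],[0,0,0,0,0,0.0393],[0,0,0,0,0,0.0524]]

```text
clock: 15.83
tool_pos: [0.5603, 0.012, 0.1311]
orientation: [180.0, -0.1, -103.3]
force: [-6.1, -3.6, 13.9]
opening: 0.0116
gripper_force: 30.0
```

```bash
python3 go.py cur
```

```text
cur [ 5.603000e-01  1.200000e-02  1.311000e-01 -1.032756e+02] [ 1.7998e+02 -1.1000e-01] j [ 21.3  14.6 -21.4   0.1 -54.1 -34.6] F [-6.1 -3.6 13.9] M [-1.36  2.5   0.12] t 15.83
```

In the tool's units: 6 degrees is 0.0524.

Emit:
send_rows:
  plan:
    - [[0,0,0,0,0,0.0131],[0,0,0,0,0,0.0262],[0,0,0,0,0,0.0393],[0,0,0,0,0,0.0524]]

```text
clock: 16.17
tool_pos: [0.5601, 0.0121, 0.1308]
orientation: [180.0, -0.1, -109.3]
force: [-5.9, -3.5, 10.3]
opening: 0.0122
gripper_force: 30.0
```

In the tool's units: 4.5 degrees is 0.0393.

Emit:
send_rows:
  plan:
    - [[0,0,0,0,0,0.0131],[0,0,0,0,0,0.0262],[0,0,0,0,0,0.0393]]

```text
clock: 16.42
tool_pos: [0.5598, 0.0122, 0.1298]
orientation: [179.9, -0.1, -113.8]
force: [-4.0, -4.0, 5.6]
opening: 0.0119
gripper_force: 30.0
```

```bash
python3 go.py cur
```

```text
cur [ 5.598000e-01  1.220000e-02  1.298000e-01 -1.138123e+02] [ 1.7992e+02 -1.3000e-01] j [ 21.3  14.7 -21.4   0.  -54.1 -45.1] F [-4.  -4.   5.6] M [-1.35  1.45  0.06] t 16.42
```

Dropping, with z lower and the force down. I'll hold the angle and follow it down.

In the tool's units: 0.2 cm is 0.004, 0.16 cm is 0.0032.

Emit:
send_rows:
  plan:
    - [[0,0,0.0016,0,0,0],[0,0,0.0032,0,0,0],[0,0,0.004,0,0,0],[0,0,0.004,0,0,0]]

```text
clock: 16.75
tool_pos: [0.5598, 0.0122, 0.1276]
orientation: [179.9, -0.1, -113.7]
force: [-2.8, -3.8, 3.7]
opening: 0.0119
gripper_force: 30.0
```

```bash
python3 go.py cur
```

```text
cur [ 5.598000e-01  1.220000e-02  1.276000e-01 -1.137379e+02] [ 1.7991e+02 -1.3000e-01] j [ 21.3  14.8 -21.6   0.  -53.8 -45.1] F [-2.8 -3.8  3.7] M [-1.52  1.44  0.05] t 16.75
```

In the tool's units: 0.3 cm is 0.006, 0.2 cm is 0.004.

Emit:
send_rows:
  plan:
    - [[0,0,0.002,0,0,0],[0,0,0.004,0,0,0],[0,0,0.006,0,0,0],[0,0,0.006,0,0,0]]

```text
clock: 17.08
tool_pos: [0.5598, 0.0122, 0.1245]
orientation: [179.9, -0.1, -113.7]
force: [-3.2, -3.6, 3.0]
opening: 0.012
gripper_force: 30.0
```

In the tool's units: 0.1 cm is 0.002, 0.06 cm is 0.0012.

Emit:
send_rows:
  plan:
    - [[0,0,0.0012,0,0,0],[0,0,0.002,0,0,0],[0,0,0.002,0,0,0]]

```text
clock: 17.33
tool_pos: [0.5599, 0.0122, 0.1244]
orientation: [179.9, -0.1, -113.7]
force: [-6.5, -3.1, 10.4]
opening: 0.0117
gripper_force: 30.0
```

In the tool's units: -0.1 cm is -0.002, 0.06 cm is 0.0012, -5 degrees is -0.0436.

Emit:
send_rows:
  plan:
    - [[0,0,0.0012,0,0,0],[0,0,0.0012,0,0,0],[0.0006,0.0006,0,0,0,-0.0175],[0.001,0.001,-0.001,0,0,-0.0349],[0.001,0.001,-0.002,0,0,-0.0436],[0.001,0.001,-0.002,0,0,-0.0436]]

```text
clock: 17.83
tool_pos: [0.5603, 0.0131, 0.1248]
orientation: [180.0, 0.0, -108.7]
force: [-1.2, 0.3, -0.5]
opening: 0.0116
gripper_force: 30.0
```

```bash
python3 go.py cur
```

```text
cur [ 5.603000e-01  1.310000e-02  1.248000e-01 -1.087045e+02] [1.8e+02 2.0e-02] j [ 21.3  14.9 -21.8  -0.  -53.3 -40. ] F [-1.2  0.3 -0.5] M [ 0.02  0.07 -0.  ] t 17.83
```

In the tool's units: -0.3 cm is -0.006, -0.2 cm is -0.004.

Emit:
send_rows:
  plan:
    - [[0,0,-0.002,0,0,0],[0,0,-0.004,0,0,0],[0,0,-0.006,0,0,0]]

```text
clock: 18.08
tool_pos: [0.5603, 0.013, 0.1279]
orientation: [180.0, -0.0, -108.8]
force: [0.6, -0.6, 0.1]
opening: 0.0119
gripper_force: 30.0
```

In the tool's units: -4 cm is -0.08, -2 cm is -0.04.

Emit:
send_rows:
  plan:
    - [[0,0,-0.004,0,0,0],[0,0,-0.008,0,0,0],[0,0,-0.012,0,0,0],[0,0,-0.016,0,0,0],[0,0,-0.024,0,0,0],[0,0,-0.04,0,0,0],[0,0,-0.08,0,0,0],[0,0,-0.08,0,0,0]]

```text
clock: 18.75
tool_pos: [0.5622, 0.0131, 0.1721]
orientation: [-179.7, 0.1, -108.7]
force: [0.4, -0.4, 0.5]
opening: 0.0119
gripper_force: 30.0
```

```bash
python3 go.py cur .514,-.14,.165,-65.2 .4677,-.2925,.075,-21.8
```

```text
cur [ 5.622000e-01  1.310000e-02  1.721000e-01 -1.086842e+02] [-1.7973e+02  1.2000e-01] j [ 21.3  12.3 -18.4   0.1 -59.  -40.1] F [ 0.4 -0.4  0.5] M [ 0.04 -0.13 -0.02] t 18.75
[0.514, -0.14, 0.165, -65.2] [16.05, -0.34, 0.71, 0.0, 0.0, -43.48]
[0.4677, -0.2925, 0.075, -21.8] [11.9, 10.6, 9.0, 0.0, 0.0, -43.4]
```

In the tool's units: 16 cm is 0.32, 0.7 cm is 0.014, -43.5 degrees is -0.3796.

Emit:
send_rows:
  plan:
    - [[0.32,-0.006,0.014,0,0,-0.3796],[0.32,-0.006,0.014,0,0,-0.3796],[0.32,-0.006,0.014,0,0,-0.3796],[0.32,-0.006,0.014,0,0,-0.3796],[0.32,-0.006,0.014,0,0,-0.3796],[0.32,-0.006,0.014,0,0,-0.3796],[0.32,-0.006,0.014,0,0,-0.3796]]

```text
clock: 19.33
tool_pos: [0.5116, -0.1406, 0.1618]
orientation: [-180.0, -0.0, -64.9]
force: [0.3, 0.2, -0.3]
opening: 0.0121
gripper_force: 30.0
```

In the tool's units: 11.9 cm is 0.238, 10.6 cm is 0.212, -43.4 degrees is -0.3787.

Emit:
send_rows:
  plan:
    - [[0.238,0.212,0.16,0,0,-0.3787],[0.238,0.212,0.16,0,0,-0.3787],[0.238,0.212,0.16,0,0,-0.3787],[0.238,0.212,0.16,0,0,-0.3787],[0.238,0.212,0.16,0,0,-0.3787],[0.238,0.212,0.16,0,0,-0.3787],[0.238,0.212,0.16,0,0,-0.3787],[0.238,0.212,0.16,0,0,-0.3787]]

```text
clock: 20.0
tool_pos: [0.4652, -0.2928, 0.0812]
orientation: [180.0, 0.0, -21.8]
force: [0.2, 1.2, -0.1]
opening: 0.0118
gripper_force: 30.0
```

```bash
python3 - <<'E'
from h import *
s=snap("scene","scene3");t=snap("top","top3")
def c(im,x,y,w,h,k):
    o=cv2.resize(np.array(im)[y:y+h,x:x+w,::-1],None,fx=k,fy=k,interpolation=cv2.INTER_CUBIC)
    return np.clip(255*(o/255.)**0.6,0,255).astype(np.uint8)
A=np.zeros((600,800,3),np.uint8)
A[:300,:300]=c(t["img"],265,185,50,50,6);A[:300,310:610]=c(s["img"],265,190,50,50,6)
A[300:600,:420]=c(s["img"],165,250,70,50,6)
cv2.imwrite("pics/c4.png",A)
E
python3 go.py cur .4677,-.2925,.04,-21.8
```

```text
cur [  0.4656  -0.2922   0.0815 -21.9475] [-1.8e+02 -4.0e-02] j [-11.7  16.9 -25.9   0.  -47.2  79.7] F [-0.3 -0.4 -0.3] M [-0.05  0.13  0.03] t 20.1
[0.4677, -0.2925, 0.04, -21.8] [0.21, -0.05, 4.15, 0.0, 0.0, -0.15]
```

View pics/c4.png

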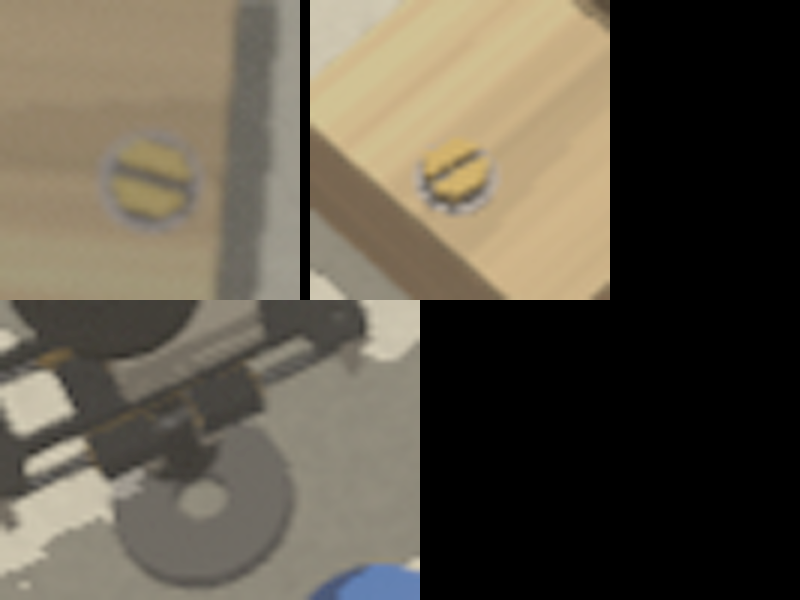

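The stud's slot has turned by about a quarter turn and its head is sunk; the key is held above the disc's open hole. Inserting.

In the tool's units: 4.8 cm is 0.096, -0.05 cm is -0.001.

Emit:
send_rows:
  plan:
    - [[0.004,-0.001,0.03,0,0,0],[0.004,-0.001,0.06,0,0,0],[0.004,-0.001,0.08,0,0,0],[0.004,-0.001,0.086,0,0,0],[0.004,-0.001,0.092,0,0,0],[0.004,-0.001,0.096,0,0,0],[0.004,-0.001,0.096,0,0,0]]

```text
clock: 20.68
tool_pos: [0.4676, -0.2923, 0.0332]
orientation: [180.0, -0.0, -21.8]
force: [-0.0, 0.8, -0.8]
opening: 0.0119
gripper_force: 30.0
```

```bash
python3 go.py cur .4677,-.2925,.0272,-21.8
```

```text
cur [  0.4676  -0.2923   0.0332 -21.8315] [ 1.8e+02 -1.0e-02] j [-11.7  20.7 -28.3   0.  -40.9  79.8] F [-0.   0.8 -0.8] M [-0.13  0.16 -0.04] t 20.68
[0.4677, -0.2925, 0.0272, -21.8] [0.02, 0.01, 0.6, -0.0, 0.0, -0.03]
```

Emit:
send_rows:
  plan:
    - [[0,0,0.004,0,0,0],[0,0,0.008,0,0,0],[0,0,0.011,0,0,0],[0,0,0.012,0,0,0],[0,0,0.013,0,0,0]]

```text
clock: 21.1
tool_pos: [0.4673, -0.2923, 0.0266]
orientation: [180.0, 0.0, -21.8]
force: [-2.2, 2.5, 8.5]
opening: 0.0117
gripper_force: 30.0
```

Seated with the flange on the disc. Ease off, release and lift.

Emit:
send_rows:
  plan:
    - [[0,0,-0.0014,0,0,0],[0,0,-0.0014,0,0,0]]

```text
clock: 21.27
tool_pos: [0.4675, -0.2924, 0.0274]
orientation: [-180.0, -0.0, -21.8]
force: [0.5, -0.6, -0.5]
opening: 0.0117
gripper_force: 30.0
```

Emit:
send_rows:
  plan:
    - [[0,0,0,0,0,0],[0,0,0,0,0,0],[0,0,0,0,0,0],[0,0,0,0,0,0],[0,0,-0.02,0,0,0],[0,0,-0.06,0,0,0],[0,0,-0.12,0,0,0],[0,0,-0.2,0,0,0]]
  fingers: 0.5

```text
clock: 21.93
tool_pos: [0.4656, -0.2917, 0.1268]
orientation: [180.0, 0.3, -21.8]
force: [0.8, 0.0, -0.1]
opening: 0.0434
gripper_force: 0.0
```

In the tool's units: 16 cm is 0.32, 12 cm is 0.24.

Emit:
send_rows:
  plan:
    - [[0,0,-0.12,0,0,0],[0,0.08,-0.18,0,0,0],[0,0.16,-0.18,0,0,0],[0,0.24,-0.18,0,0,0],[0,0.32,-0.18,0,0,0],[0,0.32,-0.18,0,0,0],[0,0.32,-0.18,0,0,0],[0,0.32,-0.18,0,0,0]]

```text
clock: 22.6
tool_pos: [0.4071, -0.4413, 0.2175]
orientation: [-180.0, 0.0, -21.9]
force: [0.2, 0.2, 0.1]
opening: 0.0439
gripper_force: 0.0
```

```bash
python3 - <<'E'
from h import *
s=snap("scene","scene4");t=snap("top","top4")
def c(im,x,y,w,h,k):
    o=cv2.resize(np.array(im)[y:y+h,x:x+w,::-1],None,fx=k,fy=k,interpolation=cv2.INTER_CUBIC)
    return np.clip(255*(o/255.)**0.6,0,255).astype(np.uint8)
A=np.zeros((600,800,3),np.uint8)
A[:300,:300]=c(t["img"],380,230,50,50,6);A[:300,310:610]=c(s["img"],175,257,50,50,6)
A[300:600,:400]=c(s["img"],150,150,200,150,2);A[300:600,400:800]=c(t["img"],180,130,200,150,2)
cv2.imwrite("pics/c5.png",A)
E
python3 go.py cur
```

```text
cur [  0.408   -0.4402   0.2175 -21.8131] [-179.99    0.  ] j [-28.5  13.9  -9.9  -0.  -66.2  96.7] F [-0.3  0.3  0.2] M [-0.07  0.09  0.01] t 22.7
```

View pics/c5.png

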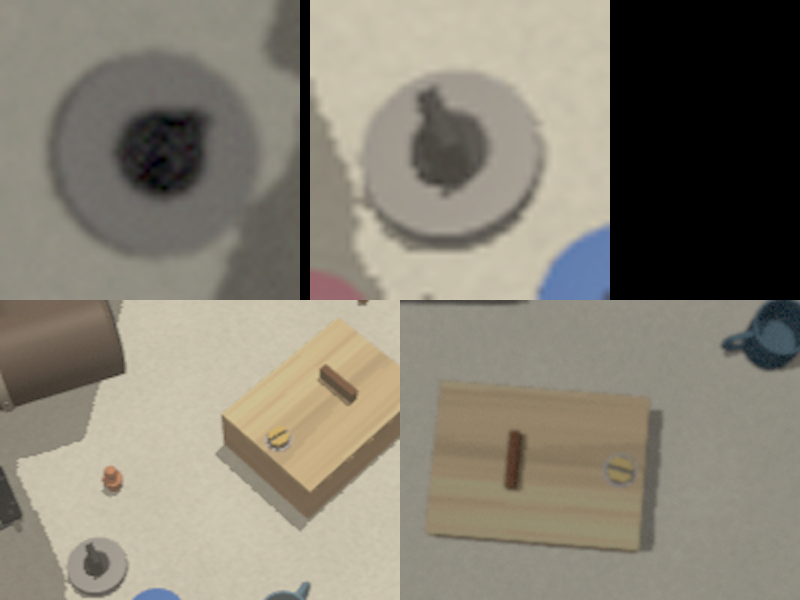

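The key stands upright in the grey disc, the door is shut, the stud is turned and sunk, and the stopper hasn't moved. Handing in.

```bash
python3 -c "
from plant import ctrl
print(ctrl.close_job())"
```

```text
the job is handed in; nothing more can be done
None
```

The job is handed in after about 23 s of the 72 s allowed: the door is fully shut, the stud is turned and dropped to its hard stop in the catch (key load at most about 17 N in the readings), and the key stands upright in the grey disc.

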